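# Lay rinsed columns in a drying stand and set the air

### The arm

A 7-joint arm with a two-finger parallel gripper is mounted at the origin on a cart in front of the work surface, level with it; the furniture and walls round the work are solid. World frame = base frame: x ahead of the robot, y to its left, z up, the work surface at z = 0. Lengths are in m, angles in rad, forces in N, time in s.
With the tool pointing down it reaches from about 0.425 to 0.925 m from the base axis. Payload 6.8 kg.
Tool frame: the origin (TCP) lies at the very end of the fingers, on their centre line; the grasp point (between the pads) lies arm.grip_depth behind it (arm.grip_depth is the distance from the TCP to the grasp point, in m); x points along the fingers, y is the direction in which the jaws open and shut, and the axes are right-handed (so a half turn about x gives the same grasp; the last joint's range is limited). The gripper opens to 85 mm and grips with 20 to 120 N. Pads are 22 mm wide; open, the fingers measure 114 mm over their backs; the gripper's body (76 mm by 85 mm) begins 54 mm behind the grasp point. The pads swing forward as they close: fully open they stand 13 mm farther back than shut.
Start: joints at [-1.217, 0.477, 0.022, 1.555, -0.011, 1.109, -0.083], TCP at [0.301, 0.604, 0.231] pointing down, gripper open.
Joint ranges: [-2.96, 2.96], [-0.34, 2.1], [-1.41, 1.46], [0.24, 2.44], [-1.37, 4.51], [0.17, 1.92], [-2.96, 2.96]. Speed limits (rad/s): [2.39, 2.39, 3.14, 3.14, 3.14, 3.14, 3.14].

### API

Orientations are given as a 3x3 rotation matrix whose columns are the frame's x, y, z axes.
In Python, from bench import arm gives the robot as it stands. The module is installed in compiled form; this text tells all that it offers.
- The arm moves only by the shell command python3 -m pendant 'ROWS' [FORCE]. ROWS is JSON, a list of rows, each a list of 7 numbers: the turn, a rotation vector about the tool's x, y, z in rad, then the shift along the tool's x, y, z in cm, then the finger opening in cm, from 0 to 8.54. In form: [[ax, ay, az, tx, ty, tz, hand], ...]. A call has 1 to 10 rows; each row shifts and turns the commanded pose from where the row before left it, along the tool's axes as they then stand; what a row does not reach is not made up. A row lasts 1/10 s, in which the tool goes at most 50 mm and 8.59 degrees, less where a joint would pass 70% of its speed; a pose out of reach is approached as far as the arm can. A call with a gripper value outside its range is refused whole. The fingers move at their own pace and stop on an object; FORCE is the grip in N (left out, the last holds). Time passes only in rows, so rows that do not move let the fingers close. It gives the time, the measured TCP pose, the force and the opening at its end, in the units of the state.
- arm.get_obs(): the state, without advancing time (a new reading comes with each control period).
- arm.read_camera(name): name is "scene" or "top" or "wrist"; returns a dict with "frame" (384x512x3 uint8, red, green, blue), "range_z" (384x512 float32, m along the optical axis (not along the pixel's ray), 0 where there is no reading), "fx", "fy", "cx", "cy" (pixels), "view" (4x4, takes a point from world to camera coordinates). Camera axes: x right, y down, z forward; pixel columns grow to the right and rows downward; lengths in m; the calibration is good to about 2 mm. A picture is of the moment at which its call begins.
- arm.job_done(): hands the job in, once; it reports no verdict.
The state is a dict: "clock": time; "joints": joint angles; "dq": joint speeds; "effort": joint torques, N m; "tcp_pos": TCP position; "tcp_rot": TCP orientation; "contact_force": force on the tool from outside, world axes, zero at the start; "wrist_torque": the same for the moment, N m; "opening": finger opening in m.
Only numpy, scipy, OpenCV 4.12 (cv2) and the standard library are available. Lean on these libraries where they do the work, as an engineer would, in place of code of your own. Each camera call takes 0.05 s, during which the arm holds its last target. There are 200 camera calls.

### The job

The two rinsed steel columns have to dry. Gently lay each one in the pair of V-rests that matches its length on the drying stand, under the air manifold, so that it is cradled in both V's; then turn the stand's air valve from closed to half open (pointer on the middle mark, 45 degrees). Leave the petri dish, the beaker and the amber bottle at the front right where they are.

Things in the scene. Friction and masses are not known exactly. Their poses are not given: they have to be found in the camera images.
- stand: Drying stand, fixed. Origin on the bench top; its x points to the back, y left, z up, yaw within 0.12 rad. Grey base 10 mm thick, x -45..105, y -150..175 mm, with a tab under the valve to y -268. Four V-rests in line along its y, at x 0: left pair (long bay) at y 38 and 132, right pair (short bay) at y -99 and -41 mm. Two uprights at x 64..86 carry the air manifold.
- manifold_edge (a point): Middle of the lower front edge of the white air manifold, a level box over all the rests: stand x -5..85, y -143..168, z 235..269 mm, with 12 mm nozzles under it at x 22. It blocks the rests from above: reach them from the front, tool leaning back toward the robot 25 to 45 deg from vertical (35 suits), fingers closing across the tube. Nothing is above the valve.
- long_bay (a point): Where the long column's middle and axis should lie: midway between the two left V-rests (94 mm apart), 65 mm above the bench; axes as the stand's, column along y. Rests: plates 5 mm thick, 90 deg V open upward, 45 mm wide at the top; V bottom 48, V tops 70 mm above the bench; 24 mm tube cradled = axis at 65 mm.
- short_bay (a point): Where the short column's middle and axis should lie: midway between the two right V-rests (58 mm apart), 65 mm above the bench; axes as the stand's, column along y. Rests shaped as in the long bay.
- long_column: Long steel column, 150 mm, about 0.26 kg: plain tube 24 mm in diameter, a grey hexagonal nut (32 mm across flats, 14 mm long, centred 66 mm from the middle) near each end. Origin at its middle on the axis; own y along its length, both ends alike. Starts on flats of its nuts, axis 16 mm above the bench, within 0.5 rad of world y, in front of the stand.
- short_column: Short steel column, 110 mm, about 0.20 kg: same 24 mm tube and nuts (centred 46 mm from the middle). Origin at its middle on the axis; own y along its length. Starts lying as the long one does, axis 16 mm above the bench; which of the two is on the left varies.
- valve (a joint): Angle of the air valve's handle about its vertical axis, rad: 0 closed (pointer to the stand's right, -y), grows clockwise seen from above to 1.571 fully open (pointer toward the robot, stand -x); half open 0.785, at the thickest, middle mark of the dial. Starts at 0 to 0.15. Stays where left; takes about 0.06 N m.
- valve_grip (a point): Grip point of the valve handle on its turning axis, 86 mm above the bench, at stand x -25, y -225 mm. Upright black bar 12 mm thick, 44 long, 26 high (top 98 mm above the bench) over a white 60 mm dial (top 64 mm above the bench); pinch it across its 12 mm from above. Turns with the handle: own y along the bar, -y to the pointer.
- petri_dish: closed petri dish, 62 mm in diameter, 15 mm high, origin at its underside; leave it
- beaker: small beaker, 53 mm in diameter, 67 mm high, origin at its underside; leave it
- amber_bottle: brown bottle with a cap, to the right in front of the water bath (not the two far back), 48 mm in diameter, 90 mm high, origin at its underside; leave it

How it is judged:
On the way, in this order (a step that is already met when the one before it is completed fails the run):
1. both columns lie cradled in their own V-rests, let go, the valve still closed (x of long_column in the frame of long_bay between -0.004 and 0.004 m and z of long_column in the frame of long_bay between -0.004 and 0.004 m and y of long_column in the frame of long_bay between -0.012 and 0.012 m and angle between the y axis of long_column and the y axis of long_bay, either way round below 0.06 rad and linear speed of each of long_column, short_column below 0.02 m/s and contact force between each of long_column, short_column and the fingers below 0.1 N and x of short_column in the frame of short_bay between -0.004 and 0.004 m and z of short_column in the frame of short_bay between -0.004 and 0.004 m and y of short_column in the frame of short_bay between -0.012 and 0.012 m and angle between the y axis of short_column and the y axis of short_bay, either way round below 0.06 rad and value of joint valve below 0.35 rad), for 0.2 s.
2. the valve is set half open (value of joint valve between 0.655 and 0.915 rad), for 0.2 s.
At the end, for the whole second after the job is handed in: Each column lies at rest in its own pair of V-rests: axis within 4 mm of the cradled position across the V and in height, middle within 12 mm of the bay's middle along the stand, axis within 0.06 rad of the stand's y; the valve stands between 0.655 and 0.915 rad (45 +- 7.5 degrees) (all of step 2 and x of long_column in the frame of long_bay between -0.004 and 0.004 m and z of long_column in the frame of long_bay between -0.004 and 0.004 m and y of long_column in the frame of long_bay between -0.012 and 0.012 m and angle between the y axis of long_column and the y axis of long_bay, either way round below 0.06 rad and linear speed of each of long_column, short_column below 0.02 m/s and contact force between each of long_column, short_column and the fingers below 0.1 N and x of short_column in the frame of short_bay between -0.004 and 0.004 m and z of short_column in the frame of short_bay between -0.004 and 0.004 m and y of short_column in the frame of short_bay between -0.012 and 0.012 m and angle between the y axis of short_column and the y axis of short_bay, either way round below 0.06 rad); the robot touches nothing.
It fails at once if a bystander is moved more than 20 mm or tipped over (distance of any of petri_dish, beaker, amber_bottle from where it was at the start of the episode above 0.02 m or angle between any of petri_dish, beaker, amber_bottle's own z axis and vertical above 0.5 rad).
It fails at once if a column is pressed hard onto the stand (over 60 N) (contact force between any of long_column, short_column and stand above 60 N).
It fails at once if a column is dropped or thrown into its rests: faster than 0.5 m/s close to its bay (a drop of over 12 mm) ((distance between long_column and long_bay below 0.04 m and linear speed of long_column above 0.5 m/s) or (distance between short_column and short_bay below 0.04 m and linear speed of short_column above 0.5 m/s)).
It also fails if it takes over 72 s, if anything falls off the work surface, if the arm or the gripper's body presses on something with over 40 N, if the wrist force passes 120 N, or if a joint passes its speed limit or range.

## Working session

There is one attempt and no reset: what is moved stays moved. The work goes in short steps, Python scripts to look and compute and a shell command to move; the robot and the scene stay as the last step left them, time stands still between calls to the robot, and variables do not carry over. Pictures are saved under pics/ and viewed, about 8 in all and at most 12, crops included, and the job is handed in when it is done.

```bash
mkdir -p pics; cat > h.py <<'E'
import numpy as np,cv2
from bench import arm
def shot(n):
    c=arm.read_camera(n);c['view']=np.array(c['view']);return c
def cloud(c):
    z=c['range_z'].astype(float);v,u=np.indices(z.shape)
    p=np.stack([(u-c['cx'])/c['fx']*z,(v-c['cy'])/c['fy']*z,z],-1)
    V=c['view'];w=(p-V[:3,3])@V[:3,:3];w[z==0]=np.nan
    return w
def save(c,f): cv2.imwrite(f,c['frame'][...,::-1])
E
python3 - <<'E'
from h import *
o=arm.get_obs()
print(o['clock'],o['tcp_pos'],o['tcp_rot'],arm.grip_depth)
cs=[shot(n) for n in('scene','top')]
for c,n in zip(cs,('scene','top')):
    np.savez(n+'.npz',**c); V=c['view'];print(n,-V[:3,:3].T@V[:3,3],V[:3,:3].tolist(),c['fx'])
im=np.hstack([c['frame'] for c in cs])[...,::-1]
cv2.imwrite('pics/a.png',cv2.resize(cs[0]['frame'][...,::-1],(768,576)))
cv2.imwrite('pics/b.png',cv2.resize(cs[1]['frame'][...,::-1],(768,576)))
E
```

```text
0.0 [0.30049495 0.60375275 0.23030233] [[-7.23205479e-04  4.45553458e-01  8.95255044e-01]
 [-1.73124096e-03  8.95253378e-01 -4.45554028e-01]
 [-9.99998240e-01 -1.87212931e-03  1.23908245e-04]] 0.0187
scene [-0.71934489  0.16998905  1.09755241] [[-0.15627911641405468, -0.9875047532077671, -0.02027807103521371], [-0.5912851777511728, 0.10998047942563455, -0.7989281148620767], [0.7911755028719015, -0.1128656570324845, -0.6010845756780151]] 480.5113170581583
top [0.3249686  0.00222419 1.18942796] [[0.02076387544711618, -0.9997823356200511, 0.002035401319518768], [-0.9846144464143153, -0.02080207830037571, -0.1734983154114648], [0.17350289158583998, 0.0015984118680391834, -0.9848320626842182]] 401.11292041588285
```

View pics/a.png

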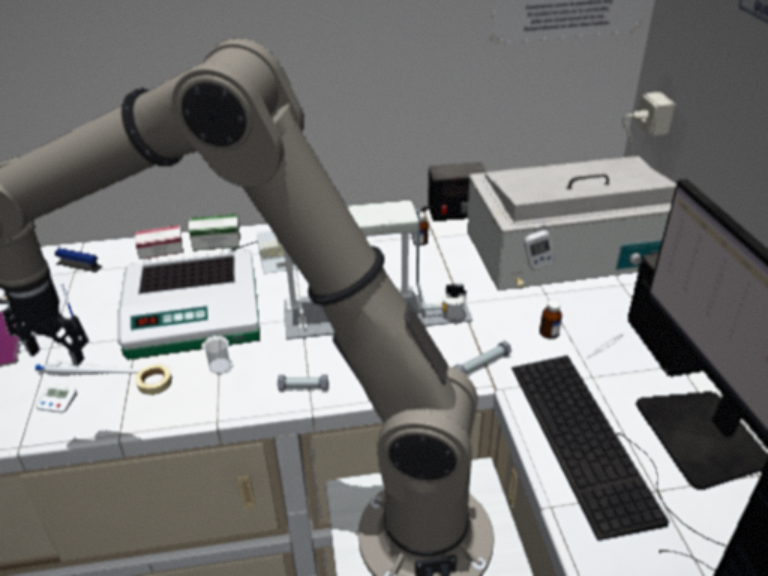

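View pics/b.png

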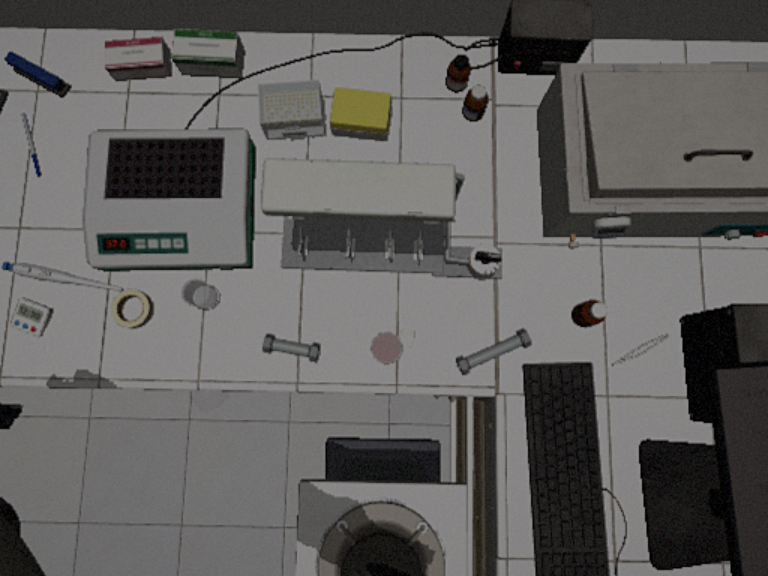

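The top view shows the short column at left (291,347), the long one at right (494,351), the dish between them (387,348) and the valve at (487,260). The rests are at about (305..418,246).

```bash
cat > m.py <<'E'
from h import *
c=dict(np.load('top.npz'));w=cloud(c)
u0=lambda a:int(a*2/3)
# manifold top
m=(abs(w[...,2]-.269)<.012)&(w[...,0]>.4)&(w[...,0]<1)&(abs(w[...,1])<.4)
m=cv2.morphologyEx(m.astype(np.uint8),cv2.MORPH_OPEN,np.ones((5,5)))
P=w[m>0];print('man z',np.median(P[:,2]),len(P))
r=cv2.minAreaRect((P[:,:2]*1000).astype(np.float32));print(r,cv2.boxPoints(r).tolist())
def reg(name,u1,v1,u2,v2,lo,hi):
    s=w[u0(v1):u0(v2),u0(u1):u0(u2)];k=(s[...,2]>lo)&(s[...,2]<hi);Q=s[k]
    r=cv2.minAreaRect((Q[:,:2]*1000).astype(np.float32))
    print(name,len(Q),'zmed/max',np.median(Q[:,2]),Q[:,2].max(),'mean',Q.mean(0),r);return Q
reg('short',250,320,335,375,.012,.06)
reg('long',445,320,545,380,.012,.06)
reg('dish',360,325,415,372,.006,.04)
reg('beaker',170,270,232,320,.03,.1)
reg('amber',560,290,620,335,.06,.12)
reg('handle',465,235,520,285,.085,.12)
reg('dial',465,235,520,285,.055,.075)
for i,u in enumerate((305,350,390,418)): reg('rest%d'%i,u-12,222,u+12,268,.045,.085)
reg('base',278,215,450,275,.004,.018)
E
python3 m.py
```

```text
man z 0.2697003547745482 4675
((641.2750854492188, 47.026832580566406), (311.85064697265625, 90.3056640625), 89.09626007080078) [[593.6685180664062, -108.16691589355469], [683.9629516601562, -109.59127807617188], [688.8816528320312, 202.2205810546875], [598.5872192382812, 203.6449432373047]]
short 363 zmed/max 0.027848313536070306 0.03881762967373329 mean [0.3994606  0.17896273 0.02743183] ((399.7306213378906, 178.80123901367188), (107.8951644897461, 36.50858688354492), 80.6343765258789)
long 584 zmed/max 0.026907158132991046 0.04005802453936177 mean [ 0.3933166  -0.22690948  0.0254593 ] ((370.2597961425781, -228.2539825439453), (103.30583953857422, 154.47381591796875), 24.562458038330078)
dish 457 zmed/max 0.015865715226911745 0.02274877971887596 mean [ 0.4044132  -0.00517694  0.01460196] ((403.558349609375, -5.1053619384765625), (90.81892395019531, 103.27691650390625), 1.2234455347061157)
beaker 191 zmed/max 0.05468497616762855 0.07263743618334477 mean [0.4987492  0.36054636 0.05335598] ((497.4303283691406, 358.15283203125), (51.87139892578125, 51.30106735229492), 50.8034782409668)
[... 911 characters left out ...]
01.4699096679688, 71.87313079833984), (4.984527111053467, 56.74339294433594), 88.51433563232422)
rest2 36 zmed/max 0.06231322550735521 0.07303374951603006 mean [ 0.60126787 -0.00662656  0.06153827] ((601.6064453125, -6.564345359802246), (53.85923385620117, 3.1340975761413574), 1.0376694202423096)
rest3 37 zmed/max 0.06106222027181996 0.0732306366074483 mean [ 0.60042156 -0.06442718  0.06068808] ((600.20458984375, -64.54779815673828), (53.07917404174805, 3.798577070236206), 0.03494397923350334)
base 3676 zmed/max 0.011104167679933438 0.017890181034426574 mean [0.60714762 0.0461943  0.01102826] ((608.9760131835938, 47.24052429199219), (118.95988464355469, 346.3377685546875), 1.048850178718567)
```

```bash
cat >> h.py <<'E'
def col(c,w,x,y,R=.11,zlo=.014,zhi=.045):
    m=((w[...,2]>zlo)&(w[...,2]<zhi)&(np.hypot(w[...,0]-x,w[...,1]-y)<R)).astype(np.uint8)
    n,l,s,_=cv2.connectedComponentsWithStats(m);k=1+np.argmax(s[1:,4]);Q=w[l==k]
    r=cv2.minAreaRect((Q[:,:2]*1000).astype(np.float32));b=cv2.boxPoints(r)
    e=b[1]-b[0] if np.linalg.norm(b[1]-b[0])>np.linalg.norm(b[2]-b[1]) else b[2]-b[1]
    e=e*np.sign(e[1]);return r[0],sorted(r[1]),np.degrees(np.arctan2(-e[0],e[1])),len(Q)
def rel(p,R=None):
    "shift in tool axes (cm) to TCP target p and rotvec to R"
    from scipy.spatial.transform import Rotation as Ro
    o=arm.get_obs();T=np.array(o['tcp_rot']);print('shift cm',(T.T@(np.array(p)-o['tcp_pos'])*100).round(2))
    if R is not None: print('turn',Ro.from_matrix(T.T@R).as_rotvec().round(3))
def down(yaw,lean=0,flip=1):
    "tool pointing down, jaws along stand-like x of a frame turned by yaw, leaning back by lean (rad)"
    from scipy.spatial.transform import Rotation as Ro
    c,s=np.cos(lean),np.sin(lean)
    L=np.array([[s,c*flip,0],[0,0,-1.*flip],[-c,s*flip,0]])
    return Ro.from_euler('z',yaw).as_matrix()@L
E
python3 - <<'E'
from h import *
print(np.linalg.det(down(.1,.3)))
c=dict(np.load('top.npz'));w=cloud(c)
print(col(c,w,.40,.179),col(c,w,.393,-.227))
c=dict(np.load('scene.npz'));w=cloud(c)
print(col(c,w,.40,.179),col(c,w,.393,-.227))
rel([.4,.179,.2],down(np.radians(-9.4)))
E
```

```text
1.0
((399.7578125, 178.96609497070312), [36.50858688354492, 107.56096649169922], np.float32(-9.365633), 361) ((399.77459716796875, -211.72811889648438), [35.95790100097656, 148.9474639892578], np.float32(24.529526), 474)
((394.7965393066406, 183.33526611328125), [31.932065963745117, 107.34266662597656], np.float32(-10.26292), 259) ((399.109130859375, -210.073486328125), [32.012821197509766, 147.8343048095703], np.float32(23.77534), 279)
shift cm [  3.1  -33.59  27.83]
turn [1.273e+00 1.000e-03 1.000e-03]
```

```bash
python3 -m pendant '[[0,0,0,0.3,-3.36,2.78,8.5],[0,0,0,0.3,-3.36,2.78,8.5],[0,0,0,0.3,-3.36,2.78,8.5],[0,0,0,0.3,-3.36,2.78,8.5],[0,0,0,0.3,-3.36,2.78,8.5],[0,0,0,0.3,-3.36,2.78,8.5],[0,0,0,0.3,-3.36,2.78,8.5],[0,0,0,0.3,-3.36,2.78,8.5],[0,0,0,0.3,-3.36,2.78,8.5],[0,0,0,0.3,-3.36,2.78,8.5]]' 50
python3 -m pendant '[[0.127,0,0,0,0,0,8.5],[0.127,0,0,0,0,0,8.5],[0.127,0,0,0,0,0,8.5],[0.127,0,0,0,0,0,8.5],[0.127,0,0,0,0,0,8.5],[0.127,0,0,0,0,0,8.5],[0.127,0,0,0,0,0,8.5],[0.127,0,0,0,0,0,8.5],[0.127,0,0,0,0,0,8.5],[0.127,0,0,0,0,0,8.5]]'
python3 - <<'E'
from h import *
rel([.399,.180,.05],down(np.radians(-9.5)));print(arm.get_obs()['joints'],arm.get_obs()['contact_force'])
c=shot('wrist');cv2.imwrite('pics/c.png',c['frame'][...,::-1])
E
```

```text
clock: 1.1
tcp_pos: [0.3998, 0.1778, 0.2011]
tcp_rot: [[-0.0, 0.445, 0.895], [0.0, 0.895, -0.445], [-1.0, 0.0, -0.0]]
contact_force: [0.9, -0.3, -0.0]
opening: 0.0851
clock: 2.1
tcp_pos: [0.3996, 0.1795, 0.2011]
tcp_rot: [[-0.001, 0.986, -0.165], [-0.0, -0.165, -0.986], [-1.0, -0.0, 0.0]]
contact_force: [-0.1, -0.3, -0.7]
opening: 0.0853
shift cm [15.11 -0.07 -0.05]
turn [-0.  0.  0.]
[-0.84232148  0.11567168  0.30169279  2.14383762 -0.04417206  0.88834579
 -0.68088435] [-0.10774368 -0.29640993 -0.69147933]
```

View pics/c.png

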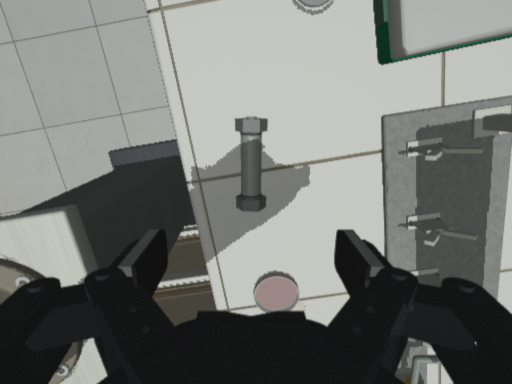

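The wrist view shows the short column at (251,165), midway across the jaws. I'll check its position with the wrist depth, then descend.

```bash
python3 - <<'E'
from h import *
c=shot('wrist');w=cloud(c);print(col(c,w,.40,.179))
E
python3 -m pendant '[[0,0,0,4,0,0,8.5],[0,0,0,4,0,0,8.5],[0,0,0,4,0,0,8.5],[0,0,0,3,0,0,6],[0,0,0,0,0,0,6],[0,0,0,0,0,0,6]]'
```

```text
((399.65118408203125, 184.42198181152344), [35.51127624511719, 108.57721710205078], np.float32(-9.867449), 2161)
clock: 2.8
tcp_pos: [0.3999, 0.1794, 0.0515]
tcp_rot: [[-0.001, 0.987, -0.159], [-0.001, -0.159, -0.987], [-1.0, -0.001, 0.001]]
contact_force: [-0.3, -0.0, 0.5]
opening: 0.06
```

```bash
python3 -m pendant '[[0,0,0,2,0,-0.25,6],[0,0,0,1.75,0,0,6],[0,0,0,1,0,0,6],[0,0,0,0,0,0,1.5],[0,0,0,0,0,0,1.5],[0,0,0,0,0,0,1.5],[0,0,0,0,0,0,1.5],[0,0,0,0,0,0,1.5]]' 60
```

```text
clock: 3.6
tcp_pos: [0.401, 0.1825, 0.0051]
tcp_rot: [[0.001, 0.987, -0.16], [0.001, -0.16, -0.987], [-1.0, 0.001, -0.001]]
contact_force: [-1.1, -1.0, 6.3]
opening: 0.0222
```

```bash
python3 -m pendant '[[0,0,0,0,0,0,4.5],[0,0,0,0,0,0,4.5],[0,0,0,0.4,0,0,4.5],[0,0,0,0,0,0,1.5],[0,0,0,0,0,0,1.5],[0,0,0,0,0,0,1.5],[0,0,0,0,0,0,1.5]]' 60
```

```text
clock: 4.3
tcp_pos: [0.401, 0.1823, 0.0002]
tcp_rot: [[0.001, 0.987, -0.161], [0.001, -0.161, -0.987], [-1.0, 0.001, -0.001]]
contact_force: [-0.1, -0.7, 8.4]
opening: 0.0226
```

```bash
python3 -m pendant '[[0,0,0,-1,0,0,1.5],[0,0,0,-2,0,0,1.5],[0,0,0,-3,0,0,1.5],[0,0,0,-3,0,0,1.5],[0,0,0,-3,0,0,1.5],[0,0,0,0,0,0,1.5]]'
python3 - <<'E'
from h import *
o=arm.get_obs();c=shot('wrist');w=cloud(c);T=np.array(o['tcp_rot'])
q=(w-o['tcp_pos'])@T   # tool coords
m=(q[...,0]>-.05)&(q[...,0]<.02)&(abs(q[...,1])<.022)&(abs(q[...,2])<.09)
Q=q[m];print(len(Q))
for z in np.arange(-.07,.071,.01):
    k=abs(Q[:,2]-z)<.005
    if k.sum(): print(round(z,3),k.sum(),Q[k].min(0).round(4),Q[k].max(0).round(4))
cv2.imwrite('pics/d.png',c['frame'][...,::-1])
E
```

```text
clock: 4.9
tcp_pos: [0.4021, 0.1831, 0.1231]
tcp_rot: [[0.005, 0.987, -0.161], [0.004, -0.161, -0.987], [-1.0, 0.004, -0.005]]
contact_force: [1.1, 0.3, -2.6]
opening: 0.0223
12580
-0.06 118 [-0.0222 -0.0061 -0.0561] [-0.0099  0.0054 -0.055 ]
-0.05 2217 [-0.0336 -0.0191 -0.0549] [ 0.0011  0.0181 -0.045 ]
-0.04 1362 [-0.0332 -0.0187 -0.045 ] [-0.0153  0.018  -0.035 ]
-0.03 1109 [-0.029  -0.0124 -0.035 ] [-0.0172  0.0113 -0.025 ]
-0.02 1044 [-0.0294 -0.0123 -0.025 ] [-0.0171  0.0111 -0.015 ]
-0.01 3061 [-0.05  -0.022 -0.015] [-0.004  0.022 -0.005]
0.0 1358 [-0.0474 -0.0139 -0.005 ] [-0.0194  0.0126  0.005 ]
0.01 1069 [-0.0499 -0.014   0.005 ] [-0.0187  0.0128  0.015 ]
0.02 815 [-0.0285 -0.0126  0.015 ] [-0.0165  0.0109  0.025 ]
0.03 359 [-0.0283 -0.0132  0.025 ] [-0.014   0.0114  0.0346]
0.04 68 [-0.0136 -0.0171  0.0369] [-0.0055  0.0154  0.0389]
```

View pics/d.png

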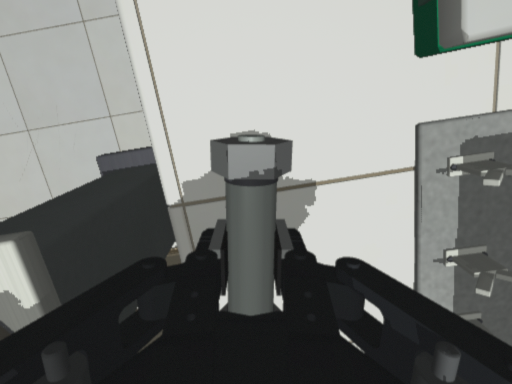

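```bash
python3 - <<'E'
from h import *
R=down(-.0158,np.radians(35));D=.0168
rel(np.array([.45,-.035,.18]),R)
rel(np.array([.45,-.035,.18]),down(-.0158,0))
E
```

```text
shift cm [-5.91  8.33 20.69]
turn [-0.141  0.042  0.607]
shift cm [-5.91  8.33 20.69]
turn [-0.145 -0.003 -0.002]
```

```bash
python3 -m pendant '[[0,0,0,-0.7,1,2.6,1.5],[0,0,0,-0.7,1,2.6,1.5],[0,0,0,-0.7,1,2.6,1.5],[0,0,0,-0.7,1,2.6,1.5],[0,0,0,-0.7,1,2.6,1.5],[0,0,0,-0.7,1,2.6,1.5],[0,0,0,-0.7,1,2.6,1.5],[0,0,0,-0.7,1,2.6,1.5],[-0.07,0,0,0,0,0,1.5],[-0.075,0,0,0,0,0,1.5]]'
python3 -m pendant '[[0,0,0.1,0,0,0,1.5],[0,0,0.1,0,0,0,1.5],[0,0,0.1,0,0,0,1.5],[0,0,0.1,0,0,0,1.5],[0,0,0.1,0,0,0,1.5],[0,0,0.11,0,0,0,1.5],[0,0,0,0,0,0,1.5]]'
cat > bay.py <<'E'
from h import *
import sys
y,D,off=map(float,sys.argv[1:4])  # bay y, axis depth, column middle offset in tool z
R=down(-.0158,np.radians(35));O=np.array([.6012,.0348]);a=-.0158
def P(x,z): 
    q=O+np.array([np.cos(a)*x-np.sin(a)*y,np.sin(a)*x+np.cos(a)*y])
    return np.array([*q,z])+D*R[:,0]-off*R[:,2]
for x,z in((-.10,.11),(0,.10),(0,.066)): print(x,z);rel(P(x,z),R)
E
python3 bay.py -.070 .0168 0
```

```text
clock: 5.95
tcp_pos: [0.4449, -0.0371, 0.1745]
tcp_rot: [[-0.003, 1.0, -0.015], [-0.001, -0.015, -1.0], [-1.0, -0.003, 0.001]]
contact_force: [-1.0, 1.3, -1.6]
opening: 0.0221
clock: 6.65
tcp_pos: [0.4443, -0.0475, 0.1739]
tcp_rot: [[0.408, 0.913, -0.023], [-0.03, -0.011, -0.999], [-0.912, 0.409, 0.023]]
contact_force: [-0.6, -0.6, -2.4]
opening: 0.0218
-0.1 0.11
shift cm [ 9.72  2.78 -1.7 ]
turn [0.005 0.023 0.19 ]
0 0.1
shift cm [14.72 11.5  -1.79]
turn [0.005 0.023 0.19 ]
0 0.066
shift cm [17.82 10.11 -1.87]
turn [0.005 0.023 0.19 ]
```

```bash
python3 -m pendant '[[0,0,0,2,0.6,-0.35,1.5],[0,0,0,2,0.6,-0.35,1.5],[0,0,0,2,0.6,-0.35,1.5],[0,0,0,2,0.5,-0.35,1.5],[0,0,0,0,0,0,1.5],[0,0,0.1,0,0,0,1.5],[0,0,0.09,0,0,0,1.5],[0,0,0,0,0,0,1.5],[0,0,0,0,0,0,1.5]]';python3 bay.py -.070 .0168 0; python3 -c "
from bench import arm;print(arm.get_obs()['joints'])"
```

```text
clock: 7.55
tcp_pos: [0.486, -0.0454, 0.1117]
tcp_rot: [[0.422, 0.906, -0.028], [-0.058, -0.004, -0.998], [-0.905, 0.423, 0.051]]
contact_force: [0.3, -0.4, -1.1]
opening: 0.0221
-0.1 0.11
shift cm [ 2.33  1.49 -1.3 ]
turn [0.015 0.05  0.173]
0 0.1
shift cm [ 7.47 10.13 -1.47]
turn [0.015 0.05  0.173]
0 0.066
shift cm [10.54  8.69 -1.65]
turn [0.015 0.05  0.173]
[ 0.14340676  0.21483155 -0.26899317  2.40538902  1.02445829  0.18674317
 -1.10567234]
```

```bash
python3 -m pendant '[[0,0,0,0.8,2,-0.3,1.5],[0,0,0,0.8,2,-0.3,1.5],[0,0,0,0.8,2,-0.3,1.5],[0,0,0,0.8,1.5,-0.3,1.5],[0,0,0,0,0,0,1.5],[0,0.025,0.09,0,0,0,1.5],[0.015,0.025,0.085,0,0,0,1.5],[0,0,0,0,0,0,1.5],[0,0,0,0,0,0,1.5]]';python3 bay.py -.070 .0168 0; python3 -c "
from bench import arm;print(arm.get_obs()['joints'])"
```

```text
clock: 8.45
tcp_pos: [0.572, -0.0428, 0.1156]
tcp_rot: [[0.49, 0.871, -0.036], [-0.063, -0.005, -0.998], [-0.87, 0.491, 0.052]]
contact_force: [1.1, 0.2, -1.9]
opening: 0.0217
-0.1 0.11
shift cm [-1.42 -6.38 -0.78]
turn [0.011 0.055 0.098]
0 0.1
shift cm [ 4.36  1.84 -1.03]
turn [0.011 0.055 0.098]
0 0.066
shift cm [ 7.31  0.17 -1.21]
turn [0.011 0.055 0.098]
[ 0.19060206  0.32287213 -0.32907136  2.27321271  1.34078179  0.21865119
 -1.39789701]
```

```bash
python3 -m pendant '[[0,0,0,1,0.5,-0.3,1.5],[0,0,0,1,0.5,-0.3,1.5],[0,0,0,1,0.5,-0.3,1.5],[0,0,0,0,0,0,1.5],[0.005,0.025,0.05,0,0,0,1.5],[0.005,0.03,0.05,0,0,0,1.5],[0,0,0,0,0,0,1.5],[0,0,0,0,0,0,1.5]]';python3 bay.py -.070 .0168 0; python3 -c "
from bench import arm;print(arm.get_obs()['joints'])"
```

```text
clock: 9.25
tcp_pos: [0.6005, -0.0389, 0.096]
tcp_rot: [[0.543, 0.839, -0.028], [-0.037, -0.01, -0.999], [-0.839, 0.544, 0.026]]
contact_force: [-0.4, -0.2, -1.2]
opening: 0.022
-0.1 0.11
shift cm [-4.96 -7.61 -0.25]
turn [0.004 0.029 0.036]
0 0.1
shift cm [ 1.31  0.24 -0.41]
turn [0.004 0.029 0.036]
0 0.066
shift cm [ 4.16 -1.61 -0.5 ]
turn [0.004 0.029 0.036]
[ 0.27053373  0.41044451 -0.41277398  2.25921183  1.89474678  0.24555624
 -1.91895967]
```

```bash
python3 -m pendant '[[0,0.01,0.015,0.6,0.1,-0.2,1.5],[0,0.01,0.015,0.6,0.1,-0.2,1.5],[0,0.01,0.005,0,0,0,1.5],[0,0,0,0,0,0,1.5],[0,0,0,0,0,0,1.5]]';python3 bay.py -.070 .0168 0; python3 -c "
from bench import arm;print(arm.get_obs()['joints'])"
```

```text
clock: 9.75
tcp_pos: [0.6096, -0.0348, 0.0873]
tcp_rot: [[0.574, 0.819, -0.011], [-0.007, -0.008, -1.0], [-0.819, 0.574, 0.002]]
contact_force: [0.5, 0.6, -2.0]
opening: 0.0222
-0.1 0.11
shift cm [-6.46 -7.66  0.01]
turn [ 0.005 -0.002 -0.   ]
0 0.1
shift cm [ 0.09 -0.05  0.06]
turn [ 0.005 -0.002 -0.   ]
0 0.066
shift cm [ 2.88 -2.    0.05]
turn [ 0.005 -0.002 -0.   ]
[ 0.39122391  0.46643404 -0.54177936  2.25933886  2.10252396  0.29906256
 -2.07689079]
```

```bash
cat > chk.py <<'E'
from h import *
a=-.0158;O=np.array([.6012,.0348])
def stand(w):
    d=w[...,:2]-O;c,s=np.cos(a),np.sin(a)
    return np.stack([c*d[...,0]+s*d[...,1],-s*d[...,0]+c*d[...,1],w[...,2]],-1)
if __name__=='__main__':
    o=arm.get_obs();c=shot('wrist');w=cloud(c);T=np.array(o['tcp_rot'])
    q=(w-o['tcp_pos'])@T;s=stand(w)
    m=(q[...,0]>-.04)&(q[...,0]<.005)&(abs(q[...,1])<.022)&(abs(q[...,2])<.09)
    Q=q[m]
    for z in np.arange(-.08,.081,.01):
        k=abs(Q[:,2]-z)<.005
        if k.sum(): print(round(z,3),k.sum(),Q[k].min(0).round(4),Q[k].max(0).round(4))
    for y in(-.099,-.041,.038,.132):
        k=(abs(s[...,0])<.035)&(abs(s[...,1]-y)<.012)&(s[...,2]>.05)&(s[...,2]<.08)&~m
        if k.sum(): print('rest',y,k.sum(),s[k].min(0).round(4),np.median(s[k],0).round(4),s[k].max(0).round(4))
    save(c,'pics/w%.2f.png'%o['clock'])
E
python3 chk.py; ls pics
```

```text
-0.06 120 [-0.0235 -0.0061 -0.0561] [-0.0098  0.0054 -0.055 ]
-0.05 2219 [-0.034  -0.0191 -0.055 ] [ 0.0006  0.018  -0.045 ]
-0.04 1353 [-0.0335 -0.0192 -0.045 ] [-0.0149  0.0177 -0.035 ]
-0.03 1110 [-0.0294 -0.0127 -0.035 ] [-0.0157  0.0112 -0.025 ]
-0.02 1036 [-0.0294 -0.0121 -0.025 ] [-0.0179  0.011  -0.015 ]
-0.01 2355 [-0.04  -0.022 -0.015] [-0.0041  0.022  -0.005 ]
-0.0 1202 [-0.04   -0.0133 -0.005 ] [-0.0199  0.0122  0.005 ]
0.01 1002 [-0.0387 -0.0138  0.005 ] [-0.0185  0.0127  0.015 ]
0.02 827 [-0.029  -0.0128  0.015 ] [-0.0168  0.0109  0.025 ]
0.03 342 [-0.0293 -0.0131  0.025 ] [-0.0144  0.0114  0.0347]
0.04 66 [-0.0145 -0.0173  0.0366] [-0.0057  0.0154  0.0392]
rest -0.099 4 [-0.0173 -0.0937  0.0503] [-0.0167 -0.0935  0.0511] [-0.0155 -0.0931  0.0528]
rest -0.041 488 [-0.0286 -0.0406  0.05  ] [-0.0188 -0.0367  0.063 ] [ 0.0066 -0.0351  0.0701]
rest 0.038 1459 [-0.0289  0.038   0.05  ] [-0.0042  0.0397  0.0617] [0.0279 0.0439 0.0708]
a.png
b.png
c.png
d.png
w9.75.png
```

```bash
python3 -m pendant '[[0.005,0,0,0.5,-0.35,0.05,1.5],[0,0,0,0.6,-0.4,0,1.5],[0,0,0,0.6,-0.4,0,1.5],[0,0,0,0.6,-0.4,0,1.5],[0,0,0,0.3,-0.2,0,1.5],[0,0,0,0.2,-0.15,0,1.5],[0,0,0,0,0,0,1.5]]';python3 bay.py -.070 .0168 0
```

```text
clock: 10.5
tcp_pos: [0.6098, -0.0351, 0.0528]
tcp_rot: [[0.574, 0.819, -0.014], [-0.006, -0.013, -1.0], [-0.819, 0.574, -0.002]]
contact_force: [-0.0, -0.3, -2.0]
opening: 0.0218
-0.1 0.11
shift cm [-9.3 -5.7 -0. ]
turn [ 0.    -0.003 -0.   ]
0 0.1
shift cm [-2.75  1.91  0.02]
turn [ 0.    -0.003 -0.   ]
0 0.066
shift cm [ 0.04 -0.04  0.03]
turn [ 0.    -0.003 -0.   ]
```

```bash
for i in 1; do python3 -m pendant '[[0,0,0,0.08,-0.06,0,1.5],[0,0,0,0.04,-0.03,0,1.5],[0,0,0,0,0,0,1.5]]'; done
```

```text
clock: 10.8
tcp_pos: [0.6101, -0.0351, 0.0523]
tcp_rot: [[0.575, 0.818, -0.014], [-0.007, -0.012, -1.0], [-0.818, 0.575, -0.002]]
contact_force: [-2.4, 0.5, 1.9]
opening: 0.0222
```

```bash
python3 -m pendant '[[0,0,0,0,0,0,2.6],[0,0,0,0,0,0,3],[0,0,0,0,0,0,4],[0,0,0,0,0,0,5],[0,0,0,0,0,0,5],[0,0,0,0,0,0,5]]'
python3 chk.py
```

```text
clock: 11.4
tcp_pos: [0.6099, -0.0351, 0.0517]
tcp_rot: [[0.574, 0.819, -0.014], [-0.006, -0.013, -1.0], [-0.819, 0.574, -0.002]]
contact_force: [0.0, -0.4, 0.3]
opening: 0.0503
-0.06 123 [-0.0233 -0.0066 -0.0562] [-0.0109  0.0049 -0.055 ]
-0.05 2223 [-0.0343 -0.019  -0.055 ] [-0.0037  0.0178 -0.045 ]
-0.04 1359 [-0.034  -0.0191 -0.045 ] [-0.0151  0.018  -0.035 ]
-0.03 1901 [-0.0345 -0.022  -0.035 ] [ 0.0048  0.0216 -0.025 ]
-0.02 1040 [-0.0296 -0.0122 -0.025 ] [-0.0183  0.011  -0.015 ]
-0.01 991 [-0.0297 -0.0125 -0.015 ] [-0.0169  0.0112 -0.005 ]
-0.0 921 [-0.0294 -0.0121 -0.005 ] [-0.019   0.0109  0.005 ]
0.01 881 [-0.0295 -0.0124  0.005 ] [-0.018   0.0112  0.015 ]
0.02 1630 [-0.0309 -0.022   0.015 ] [0.005  0.0215 0.025 ]
0.03 442 [-0.0293 -0.0219  0.025 ] [0.0015 0.0215 0.0345]
0.04 48 [-0.0132 -0.0156  0.0367] [-0.0074  0.0156  0.0388]
rest -0.099 64 [-0.0273 -0.0945  0.0515] [-0.0236 -0.0937  0.0594] [-0.0172 -0.0927  0.0637]
rest -0.041 111 [-0.0288 -0.0402  0.0505] [-0.0272 -0.0368  0.0635] [-0.0163 -0.0351  0.0662]
rest 0.038 1271 [-0.0188  0.0379  0.05  ] [0.0113 0.0392 0.0572] [0.0281 0.0433 0.0703]
```

```bash
python3 -m pendant '[[0,0,0,-1,0,0,5],[0,0,0,-2,0,0,5],[0,0,0,-3,0,0,5],[0,0,0,-3,0,0,5],[0,0,0,-3,0,0,5],[0,0,0,0,0,0,5]]'
python3 - <<'E'
from h import *
from chk import stand
c=shot('wrist');save(c,'pics/e.png')
s=stand(cloud(c));k=(abs(s[...,0])<.025)&(s[...,1]>-.14)&(s[...,1]<0)&(s[...,2]>.066)&(s[...,2]<.1)
Q=s[k]
for y in np.arange(-.13,0,.01):
    j=abs(Q[:,1]-y)<.005
    if j.sum(): print(round(y,3),j.sum(),Q[j].min(0).round(4),Q[j].max(0).round(4))
print(arm.get_obs()['joints'])
rel([.3995,-.211,.18],down(np.radians(24.3)))
rel([.3995,-.211,.18],down(np.radians(24.3),0,-1))
E
```

```text
clock: 12.05
tcp_pos: [0.5404, -0.0351, 0.1534]
tcp_rot: [[0.578, 0.816, -0.016], [-0.01, -0.013, -1.0], [-0.816, 0.578, 0.001]]
contact_force: [0.5, 0.5, 0.0]
opening: 0.0499
-0.12 204 [-0.0175 -0.1214  0.0661] [ 0.0143 -0.115   0.0834]
-0.11 396 [-0.0175 -0.115   0.0661] [ 0.0155 -0.105   0.0832]
-0.1 272 [-0.0247 -0.105   0.0661] [ 0.0233 -0.095   0.0778]
-0.09 263 [-0.0246 -0.095   0.066 ] [ 0.0245 -0.0851  0.0775]
-0.08 244 [-0.0125 -0.0849  0.0661] [ 0.0082 -0.0751  0.0776]
-0.07 252 [-0.0127 -0.0749  0.0662] [ 0.0077 -0.0651  0.0776]
-0.06 257 [-0.0124 -0.065   0.0665] [ 0.0076 -0.055   0.0776]
-0.05 268 [-0.0124 -0.055   0.0661] [ 0.0075 -0.0451  0.0776]
-0.04 343 [-0.0249 -0.045   0.066 ] [ 0.0228 -0.035   0.0776]
-0.03 337 [-0.0174 -0.035   0.066 ] [ 0.0147 -0.0251  0.0831]
-0.02 452 [-0.0175 -0.025   0.0661] [ 0.015  -0.0154  0.0838]
-0.01 23 [-0.0059 -0.0149  0.0662] [ 0.0046 -0.0138  0.0708]
[ 0.40026503  0.21998257 -0.52716304  2.37282266  1.81252074  0.16932763
 -1.85914968]
shift cm [-10.31  -9.72  17.86]
turn [-0.424  0.134 -0.605]
shift cm [-10.31  -9.72  17.86]
turn [ 2.59  -0.823 -0.182]
```

View pics/e.png

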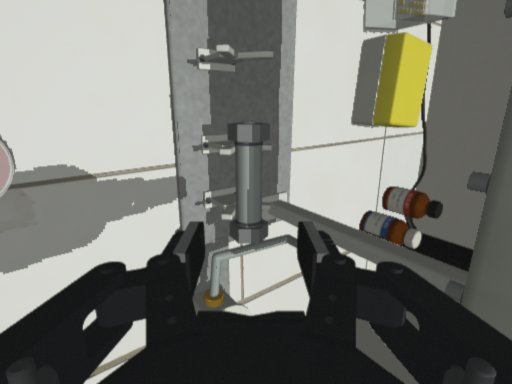

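Short column is cradled (axis z≈0.0657, centre y≈-0.068 in stand axes). Next I'll straighten the tool while backing off.

```bash
python3 -m pendant '[[0,0,-0.12,-0.9,-1.2,0,8.5],[0,0,-0.12,-0.7,-1.3,0.5,8.5],[0,0,-0.12,-0.5,-1.4,1,8.5],[0,0,-0.12,-0.3,-1.5,1.5,8.5],[0,0,-0.12,-0.2,-1.5,2,8.5],[0,0,0,0,0,2,8.5],[0,0,0,0,0,0,8.5]]'
python3 - <<'E'
from h import *
print(arm.get_obs()['joints'])
rel([.3995,-.211,.18],down(np.radians(24.3)))
E
```

```text
clock: 12.8
tcp_pos: [0.521, -0.103, 0.1463]
tcp_rot: [[0.399, 0.915, -0.06], [-0.078, -0.032, -0.996], [-0.914, 0.402, 0.059]]
contact_force: [-0.2, -0.6, -0.0]
opening: 0.0851
[ 0.65437871  0.25850162 -0.68210035  2.25305106  0.73195939  0.34937974
 -0.67684907]
shift cm [-7.08 -9.43 11.69]
turn [-0.465  0.157 -0.392]
```

```bash
python3 -m pendant '[[0,0.05,-0.1,-0.7,-1,1.5,8.5],[0,0.05,-0.1,-0.7,-1,1.5,8.5],[0,0.03,-0.1,-0.7,-1,1.5,8.5],[0,0.02,-0.09,-0.7,-1,1.5,8.5],[0,0,0,0,-1,1.5,8.5],[-0.11,0,0,0,-1,1.5,8.5],[-0.11,0,0,0,0,0,8.5],[-0.11,0,0,0,0,0,8.5],[-0.11,0,0,0,0,0,8.5],[0,0,0,0,0,0,8.5]]'
python3 - <<'E'
from h import *
print(arm.get_obs()['joints'])
rel([.3995,-.211,.18],down(np.radians(24.3)))
E
```

```text
clock: 13.8
tcp_pos: [0.4558, -0.1858, 0.1576]
tcp_rot: [[0.055, 0.914, 0.403], [0.061, 0.4, -0.915], [-0.997, 0.075, -0.033]]
contact_force: [0.2, 0.2, 0.4]
opening: 0.085
[ 1.11995944  0.42294474 -0.98149719  2.02799703  0.37149278  0.8581992
  0.36004297]
shift cm [-2.7  -5.99 -0.04]
turn [-0.01  -0.033 -0.075]
```

```bash
python3 -m pendant '[[0,-0.033,-0.075,-0.7,-1.5,0,8.5],[0,0,0,-0.6,-1.5,0,8.5],[0,0,0,-0.6,-1.5,0,8.5],[0,0,0,-0.5,-1.4,0,8.5],[0,0,0,0,0,0,8.5]]'
python3 - <<'E'
from h import *
c=shot('wrist');w=cloud(c);print(col(c,w,.3995,-.211))
c=shot('top');w=cloud(c);print(col(c,w,.3995,-.211))
rel([.3995,-.211,.05],down(np.radians(24.3)))
E
```

```text
clock: 14.3
tcp_pos: [0.4003, -0.2108, 0.181]
tcp_rot: [[-0.001, 0.918, 0.397], [-0.001, 0.397, -0.918], [-1.0, -0.001, 0.001]]
contact_force: [-0.1, 0.0, 0.1]
opening: 0.085
((399.4738464355469, -207.7610626220703), [36.71634292602539, 147.6147918701172], np.float32(24.448921), 3268)
((387.82135009765625, -192.005615234375), [36.16261672973633, 102.65228271484375], np.float32(21.052992), 314)
shift cm [13.1  -0.26 -0.  ]
turn [-0.013  0.    -0.001]
```

```bash
python3 -m pendant '[[-0.015,0,0,4,0,-0.2,8.5],[0,0,0,4,0,0,8.5],[0,0,0,4,0,0,6],[0,0,0,3,0,0,6],[0,0,0,1,0,0,6],[0,0,0,1,0,0,6],[0,0,0,0.6,0,0,6],[0,0,0,0.3,0,0,6],[0,0,0,0,0,0,6]]'
```

```text
clock: 15.3
tcp_pos: [0.4012, -0.2082, 0.0027]
tcp_rot: [[0.001, 0.91, 0.415], [0.0, 0.415, -0.91], [-1.0, 0.001, 0.001]]
contact_force: [0.3, 0.1, 0.1]
opening: 0.06
```

```bash
python3 -m pendant '[[0,0,0,0.1,-0.1,0,4],[0,0,0,0,0,0,1.5],[0,0,0,0,0,0,1.5],[0,0,0,0,0,0,1.5],[0,0,0,0,0,0,1.5],[0,0,0,0,0,0,1.5]]' 60
python3 -m pendant '[[0,0,0,-1,0,0,1.5],[0,0,0,-2,0,0,1.5],[0,0,0,-3,0,0,1.5],[0,0,0,-4,0,0,1.5],[0,0,0,-4,0,0,1.5],[0,0,0,-3,0,0,1.5],[0,0,0,0,0,0,1.5]]'
python3 chk.py
```

```text
clock: 15.9
tcp_pos: [0.4, -0.2086, 0.0019]
tcp_rot: [[0.001, 0.91, 0.415], [-0.0, 0.415, -0.91], [-1.0, 0.001, 0.001]]
contact_force: [-1.3, -0.1, 6.5]
opening: 0.0222
clock: 16.6
tcp_pos: [0.4018, -0.2091, 0.175]
tcp_rot: [[0.006, 0.91, 0.415], [-0.003, 0.415, -0.91], [-1.0, 0.004, 0.005]]
contact_force: [0.5, 0.2, -2.9]
opening: 0.0224
-0.07 1869 [-0.0317 -0.0191 -0.075 ] [-0.0128  0.018  -0.065 ]
-0.06 1743 [-0.0318 -0.0189 -0.065 ] [-0.0128  0.0179 -0.055 ]
-0.05 1229 [-0.0276 -0.0125 -0.055 ] [-0.0137  0.0111 -0.045 ]
-0.04 1150 [-0.0275 -0.0121 -0.045 ] [-0.0154  0.0113 -0.035 ]
-0.03 1078 [-0.0276 -0.0124 -0.035 ] [-0.0149  0.0112 -0.025 ]
-0.02 1015 [-0.0272 -0.0121 -0.025 ] [-0.0152  0.0114 -0.015 ]
-0.01 2375 [-0.04  -0.022 -0.015] [-0.0038  0.022  -0.0051]
-0.0 1198 [-0.04   -0.0132 -0.005 ] [-0.018   0.0124  0.005 ]
0.01 988 [-0.0383 -0.0135  0.005 ] [-0.0168  0.0129  0.015 ]
0.02 794 [-0.0272 -0.012   0.015 ] [-0.016   0.0113  0.025 ]
0.03 440 [-0.0272 -0.0123  0.025 ] [-0.0139  0.0117  0.0338]
rest -0.099 326 [-0.0291 -0.1109  0.0505] [-0.0163 -0.0986  0.064 ] [-0.0044 -0.0931  0.0745]
```

```bash
python3 - <<'E'
from h import *
rel([.48,.12,.17],down(-.0158))
E
```

```text
shift cm [  0.25  20.88 -26.65]
turn [ 0.443  0.003 -0.003]
```

```bash
python3 -m pendant '[[0,0,0,0,2.1,-2.66,1.5],[0,0,0,0,2.1,-2.66,1.5],[0,0,0,0,2.1,-2.66,1.5],[0,0,0,0,2.1,-2.66,1.5],[0,0,0,0,2.1,-2.66,1.5],[0,0,0,0,2.1,-2.66,1.5],[0,0,0,0,2.1,-2.66,1.5],[0,0,0,0,2.1,-2.66,1.5],[0,0,0,0,2.1,-2.66,1.5],[0,0,0,0,2,-2.66,1.5]]'
python3 -m pendant '[[0.11,0,0,0,0,0,1.5],[0.11,0,0,0,0,0,1.5],[0.11,0,0,0,0,0,1.5],[0.11,0,0,0,0,0,1.5],[0,0,0,0,0,0,1.5]]'
python3 bay.py .085 .0153 0; python3 -c "
from bench import arm;print(arm.get_obs()['joints'])"
```

```text
clock: 17.65
tcp_pos: [0.4783, 0.1211, 0.1697]
tcp_rot: [[-0.003, 0.91, 0.415], [0.0, 0.415, -0.91], [-1.0, -0.003, -0.001]]
contact_force: [0.4, -0.9, -1.9]
opening: 0.0218
clock: 18.15
tcp_pos: [0.4781, 0.1199, 0.17]
tcp_rot: [[-0.002, 1.0, -0.012], [-0.0, -0.012, -1.0], [-1.0, -0.002, 0.0]]
contact_force: [0.9, -0.5, -2.7]
opening: 0.0222
-0.1 0.11
shift cm [ 7.24  3.34 -0.18]
turn [ 0.003 -0.001  0.613]
0 0.1
shift cm [ 8.22 13.34 -0.15]
turn [ 0.003 -0.001  0.613]
0 0.066
shift cm [11.62 13.35 -0.15]
turn [ 0.003 -0.001  0.613]
[ 0.38332462  0.39265942 -0.91185015  1.99664507  0.38416252  0.93548861
 -0.73838729]
```

```bash
python3 -m pendant '[[0,0,0.102,0.9,1.3,0,1.5],[0,0,0.102,1,1.2,0,1.5],[0,0,0.102,1.15,1.1,0,1.5],[0,0,0.102,1.25,1,0,1.5],[0,0,0.102,1.35,0.85,0,1.5],[0,0,0.102,1.4,0.7,0,1.5],[0,0,0,0,0,0,1.5],[0,0,0,0,0,0,1.5]]'
python3 bay.py .085 .0153 0; python3 -c "
from bench import arm;print(arm.get_obs()['joints'])"
```

```text
clock: 18.95
tcp_pos: [0.5477, 0.1145, 0.1245]
tcp_rot: [[0.499, 0.866, -0.02], [-0.022, -0.01, -1.0], [-0.866, 0.499, 0.014]]
contact_force: [-1.5, -0.1, -3.5]
opening: 0.0219
-0.1 0.11
shift cm [ 0.51 -4.51 -0.64]
turn [0.004 0.014 0.088]
0 0.1
shift cm [ 6.37  3.66 -0.7 ]
turn [0.004 0.014 0.088]
0 0.066
shift cm [ 9.32  1.96 -0.74]
turn [0.004 0.014 0.088]
[ 0.01247652  0.32137416 -0.53738594  2.27678034  1.3375286   0.41982735
 -1.69522551]
```

```bash
python3 -m pendant '[[0,0.005,0.04,1,0.7,-0.2,1.5],[0,0.005,0.04,1,0.7,-0.2,1.5],[0.004,0.004,0.01,1,0.7,-0.2,1.5],[0,0,0,1,0.7,-0.1,1.5],[0,0,0,1,0.4,0,1.5],[0,0,0,0.6,0,0,1.5],[0,0,0,0,0,0,1.5],[0,0,0,0,0,0,1.5]]'
python3 bay.py .085 .0153 0; python3 -c "
from bench import arm;print(arm.get_obs()['joints'])";python3 chk.py
```

```text
clock: 19.75
tcp_pos: [0.6064, 0.1199, 0.0963]
tcp_rot: [[0.577, 0.816, -0.019], [-0.01, -0.016, -1.0], [-0.816, 0.578, -0.001]]
contact_force: [-0.1, 0.4, -3.0]
opening: 0.022
-0.1 0.11
shift cm [-5.59 -7.69  0.05]
turn [-0.003  0.001 -0.005]
0 0.1
shift cm [ 1.01 -0.1   0.02]
turn [-0.003  0.001 -0.005]
0 0.066
shift cm [ 3.78 -2.07  0.02]
turn [-0.003  0.001 -0.005]
[-0.00717496  0.45355477 -0.49782805  2.23228935  1.7760363   0.45575457
 -2.07755072]
-0.07 1774 [-0.0325 -0.0194 -0.0746] [-0.013   0.0177 -0.065 ]
-0.06 1785 [-0.032  -0.0191 -0.065 ] [-0.0135  0.0176 -0.055 ]
-0.05 1239 [-0.0274 -0.0127 -0.055 ] [-0.0153  0.011  -0.045 ]
-0.04 1148 [-0.0281 -0.0127 -0.045 ] [-0.0153  0.0106 -0.035 ]
-0.03 1089 [-0.0275 -0.0126 -0.035 ] [-0.0158  0.011  -0.025 ]
-0.02 1010 [-0.0277 -0.0123 -0.025 ] [-0.0152  0.0111 -0.015 ]
-0.01 2348 [-0.04  -0.022 -0.015] [-0.0043  0.022  -0.005 ]
-0.0 1208 [-0.04   -0.0133 -0.005 ] [-0.0177  0.0122  0.005 ]
0.01 984 [-0.0391 -0.0138  0.005 ] [-0.017   0.0125  0.015 ]
0.02 814 [-0.0276 -0.0122  0.015 ] [-0.0163  0.0111  0.025 ]
0.03 438 [-0.0273 -0.0125  0.025 ] [-0.0158  0.0111  0.0344]
rest 0.132 497 [-0.0286  0.1327  0.05  ] [-0.0154  0.1355  0.0609] [0.0112 0.1376 0.0705]
```

```bash
python3 -m pendant '[[0,0,0,0.7,-0.4,0,1.5],[0,0,0,0.8,-0.45,0,1.5],[0,0,0,0.8,-0.45,0,1.5],[0,0,0,0.7,-0.4,0,1.5],[0,0,0,0.4,-0.2,0,1.5],[0,0,0,0.3,-0.15,0,1.5],[0,0,0,0,0,0,1.5]]'
python3 bay.py .085 .0153 0|tail -2
```

```text
clock: 20.5
tcp_pos: [0.6113, 0.12, 0.0544]
tcp_rot: [[0.578, 0.816, -0.019], [-0.01, -0.016, -1.0], [-0.816, 0.578, -0.001]]
contact_force: [-0.4, -0.2, -2.4]
opening: 0.0218
shift cm [ 0.08 -0.06  0.03]
turn [-0.003  0.001 -0.006]
```

```bash
python3 -m pendant '[[0,0,0,0.12,-0.08,0,1.5],[0,0,0,0.04,-0.03,0,1.5],[0,0,0,0,0,0,1.5]]'
```

```text
clock: 20.8
tcp_pos: [0.6118, 0.1201, 0.0537]
tcp_rot: [[0.58, 0.815, -0.018], [-0.01, -0.016, -1.0], [-0.815, 0.58, -0.001]]
contact_force: [-4.1, -0.9, 5.1]
opening: 0.0223
```

Contact; release and back off.

```bash
python3 -m pendant '[[0,0,0,0,0,0,2.6],[0,0,0,0,0,0,3],[0,0,0,0,0,0,4],[0,0,0,0,0,0,5],[0,0,0,0,0,0,5],[0,0,0,-1,0,0,5],[0,0,0,-2,0,0,5],[0,0,0,-3,0,0,5],[0,0,0,-3,0,0,5],[0,0,0,0,0,0,5]]'
cat > fin.py <<'E'
from h import *
from chk import stand
import sys
c=shot(sys.argv[1]);save(c,sys.argv[2])
s=stand(cloud(c))
for n,y0,L in(('short',-.07,.07),('long',.085,.09)):
    k=(abs(s[...,0])<.022)&(abs(s[...,1]-y0)<L)&(s[...,2]>.066)&(s[...,2]<.1);Q=s[k]
    if not k.sum(): continue
    print(n,'y range',Q[:,1].min().round(4),Q[:,1].max().round(4))
    for y in y0+np.array([-.035,-.015,0,.015,.035]):
        j=abs(Q[:,1]-y)<.007
        if j.sum(): print('  ',round(y,3),j.sum(),'x',Q[j][:,0].min().round(4),Q[j][:,0].max().round(4),'axis z',(np.percentile(Q[j][:,2],98)-.012).round(4))
E
python3 fin.py wrist pics/f.png; python3 -c "
from bench import arm;print(arm.get_obs()['joints'])"
```

```text
clock: 21.8
tcp_pos: [0.5586, 0.1218, 0.1293]
tcp_rot: [[0.582, 0.813, -0.017], [-0.008, -0.015, -1.0], [-0.813, 0.582, -0.002]]
contact_force: [0.5, -0.8, 0.8]
opening: 0.0499
short y range -0.0265 -0.0123
long y range 0.0117 0.1598
   0.05 403 x -0.0219 0.022 axis z 0.0652
   0.07 418 x -0.0124 0.008 axis z 0.065
   0.085 436 x -0.0129 0.0075 axis z 0.0653
   0.1 447 x -0.0128 0.0074 axis z 0.0652
   0.12 502 x -0.0131 0.0096 axis z 0.0651
[-0.02732851  0.32942233 -0.51694518  2.31498321  1.66974908  0.43934628
 -2.04068627]
```

View pics/f.png

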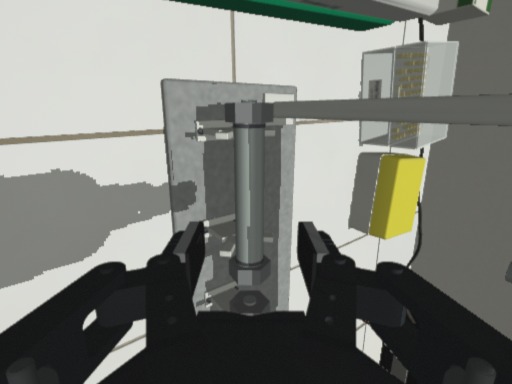

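Long column is cradled (axis z≈0.065, centre y≈0.086 in stand axes). Now the valve.

```bash
python3 -m pendant '[[0,0,-0.1,-1.5,-1.5,0,5],[0,0,-0.1,-1.5,-1.8,0.5,5],[0,0,-0.1,-1.3,-2,1,5],[0,0,-0.1,-1.2,-2,1.5,5],[0,0,-0.1,-1,-2,2,5],[0,0,-0.1,-1,-1,2,5],[0,0,0,0,0,2,5],[0,0,0,0,0,2,5],[0,0,0,0,0,0,5]]'
python3 - <<'E'
from h import *
print(arm.get_obs()['joints'])
rel([.46,-.19,.20],down(-.161))
E
```

```text
clock: 22.75
tcp_pos: [0.4691, 0.0136, 0.1406]
tcp_rot: [[0.179, 0.983, -0.038], [-0.033, -0.033, -0.999], [-0.983, 0.18, 0.026]]
contact_force: [-0.8, 0.5, 0.4]
opening: 0.0497
[ 0.4213405   0.24997941 -0.70176323  2.21051414  0.42125109  0.61077064
 -0.61910044]
shift cm [-5.34  0.85 20.53]
turn [ 0.125  0.015 -0.183]
```

```bash
python3 -m pendant '[[0,0.01,-0.09,-0.9,-0.1,3,5],[0,0.005,-0.09,-0.8,-0.1,3,5],[0,0,0,-0.7,0,3,5],[0,0,0,-0.7,0,3,5],[0,0,0,-0.7,0,3,5],[0,0,0,-0.7,0,3,5],[0,0,0,0,0,2.5,5],[0.12,0,0,0,0,0,5],[0,0,0,0,0,0,5]]'
python3 - <<'E'
from h import *
print(arm.get_obs()['joints'])
rel([.573,-.19,.20],down(-.161))
c=shot('top');w=cloud(c)
k=(w[...,2]>.088)&(w[...,2]<.11)&(np.hypot(w[...,0]-.573,w[...,1]+.19)<.035)
if k.sum()>20: print(k.sum(),cv2.minAreaRect((w[k][:,:2]*1000).astype(np.float32)))
c=shot('wrist');w=cloud(c);save(c,'pics/g.png')
k=(w[...,2]>.088)&(w[...,2]<.11)&(np.hypot(w[...,0]-.573,w[...,1]+.19)<.035)
print(k.sum(),cv2.minAreaRect((w[k][:,:2]*1000).astype(np.float32)) if k.sum() else 0)
E
```

```text
clock: 23.65
tcp_pos: [0.4587, -0.1873, 0.1881]
tcp_rot: [[0.002, 0.988, -0.153], [-0.01, -0.153, -0.988], [-1.0, 0.004, 0.009]]
contact_force: [-0.4, 0.5, -0.3]
opening: 0.05
[ 0.7960231   0.29272406 -0.63130147  1.99187927  0.22750605  0.91956963
 -0.10734272]
shift cm [-1.16 11.34 -1.48]
turn [ 0.007  0.009 -0.004]
78 ((573.021728515625, -189.62313842773438), (43.5785026550293, 12.123265266418457), 84.77223205566406)
885 ((572.0527954101562, -186.2691192626953), (43.77751159667969, 12.127131462097168), 81.83772277832031)
```

```bash
python3 -m pendant '[[0,0.009,0,0,2.8,-0.4,5],[0,0,0,0,2.8,-0.4,5],[0,0,0,0,2.8,-0.4,5],[0,0,0,0,2.9,-0.4,5],[0,0,0,0,0,0,5]]'
python3 - <<'E'
from h import *
rel([.5727,-.1885,.071],down(-.148))
c=shot('wrist');w=cloud(c);save(c,'pics/g.png')
k=(w[...,2]>.088)&(w[...,2]<.11)&(np.hypot(w[...,0]-.573,w[...,1]+.19)<.035)
print(k.sum(),cv2.minAreaRect((w[k][:,:2]*1000).astype(np.float32)) if k.sum() else 0)
E
```

```text
clock: 24.25
tcp_pos: [0.5764, -0.1861, 0.189]
tcp_rot: [[0.007, 0.989, -0.145], [0.001, -0.145, -0.989], [-1.0, 0.007, -0.002]]
contact_force: [-0.3, 0.7, 0.2]
opening: 0.0505
shift cm [11.8  -0.41  0.31]
turn [ 0.002 -0.002 -0.007]
676 ((572.7315063476562, -186.20143127441406), (43.5897331237793, 11.538504600524902), 81.64188385009766)
```

```bash
python3 -m pendant '[[0,0,-0.007,2.5,-0.4,0.15,5],[0,0,0,3,0,0,4],[0,0,0,3,0,0,4],[0,0,0,2,0,0,4],[0,0,0,1.2,0,0,4],[0,0,0,0,0,0,4]]'
python3 -m pendant '[[0,0,0,0,0,0,0.5],[0,0,0,0,0,0,0.5],[0,0,0,0,0,0,0.5],[0,0,0,0,0,0,0.5],[0,0,0,0,0,0,0.5],[0,0,0,0,0,0,0.5]]' 40
```

```text
clock: 24.9
tcp_pos: [0.5669, -0.1887, 0.0708]
tcp_rot: [[-0.005, 0.989, -0.15], [0.001, -0.15, -0.989], [-1.0, -0.005, 0.0]]
contact_force: [-0.2, -0.1, 0.1]
opening: 0.0398
clock: 25.5
tcp_pos: [0.5728, -0.1898, 0.0742]
tcp_rot: [[0.007, 0.989, -0.15], [-0.001, -0.15, -0.989], [-1.0, 0.007, -0.0]]
contact_force: [9.9, -1.7, -7.3]
opening: 0.0113
```

```bash
python3 -m pendant '[[0,0,0,0,0.5,0,0.5],[0.08,0,0,0,0,0,0.5],[0.08,0,0,0,0,0,0.5],[0.08,0,0,0,0,0,0.5],[0.08,0,0,0,0,0,0.5],[0.08,0,0,0,0,0,0.5],[0.08,0,0,0,0,0,0.5],[0.08,0,0,0,0,0,0.5],[0.09,0,0,0,0,0,0.5],[0,0,0,0,0,0,0.5]]'
python3 - <<'E'
from h import *
T=np.array(arm.get_obs()['tcp_rot']);z=T[:,2];print('bar yaw',np.arctan2(z[0],-z[1]),'valve',-np.arctan2(z[0],-z[1])*1);print(arm.get_obs()['joints'])
E
```

```text
clock: 26.5
tcp_pos: [0.5717, -0.1891, 0.0741]
tcp_rot: [[-0.006, 0.694, -0.72], [-0.0, -0.72, -0.694], [-1.0, -0.004, 0.004]]
contact_force: [-9.9, 3.5, 13.6]
opening: 0.011
bar yaw -0.8034302542676018 valve 0.8034302542676018
[ 0.50001831  0.57689098 -0.3795093   1.83274289  0.28943815  0.79212778
 -0.8333765 ]
```

```bash
python3 -m pendant '[[0,0,0,0,0,0,2],[0,0,0,0,0,0,3],[0,0,0,0,0,0,4],[0,0,0,0,0,0,4],[0,0,0,-1,0,0,4],[0,0,0,-3,0,0,4],[0,0,0,-4,0,0,4],[0,0,0,-4,0,0,4],[0,0,0,0,-3,0,4],[0,0,0,0,-3,0,4]]'
python3 - <<'E'
from h import *
for n in('top','wrist'):
    c=shot(n);w=cloud(c);save(c,'pics/v_%s.png'%n)
    k=(w[...,2]>.088)&(w[...,2]<.11)&(np.hypot(w[...,0]-.573,w[...,1]+.19)<.035)
    if k.sum()>20: print(n,k.sum(),cv2.minAreaRect((w[k][:,:2]*1000).astype(np.float32)))
print(arm.get_obs()['joints'],arm.get_obs()['contact_force'])
E
python3 fin.py scene pics/s.png
```

```text
clock: 27.5
tcp_pos: [0.5328, -0.1469, 0.1945]
tcp_rot: [[0.002, 0.695, -0.719], [-0.001, -0.719, -0.695], [-1.0, 0.002, -0.001]]
contact_force: [-0.2, 0.4, 0.0]
opening: 0.0403
wrist 729 ((573.1818237304688, -186.32125854492188), (43.61522674560547, 12.508941650390625), 43.99403762817383)
[ 0.52119875  0.35138373 -0.45566755  1.87096362  0.18548046  0.96375332
 -0.81473164] [ 0.43035204 -0.33164848  0.1066218 ]
short y range -0.1215 -0.0149
   -0.105 28 x -0.017 0.0119 axis z 0.0713
   -0.085 21 x -0.0162 0.0077 axis z 0.0679
   -0.07 22 x -0.0158 0.0015 axis z 0.0692
   -0.055 24 x -0.0156 0.008 axis z 0.0683
   -0.035 24 x -0.0193 0.0195 axis z 0.0725
long y range 0.0126 0.1594
   0.05 23 x -0.0157 0.0081 axis z 0.0672
   0.07 23 x -0.0169 0.0023 axis z 0.0709
   0.085 22 x -0.0158 0.0069 axis z 0.0689
   0.1 22 x -0.0166 -0.0002 axis z 0.069
   0.12 20 x -0.0162 0.009 axis z 0.0689
```

View pics/v_wrist.png

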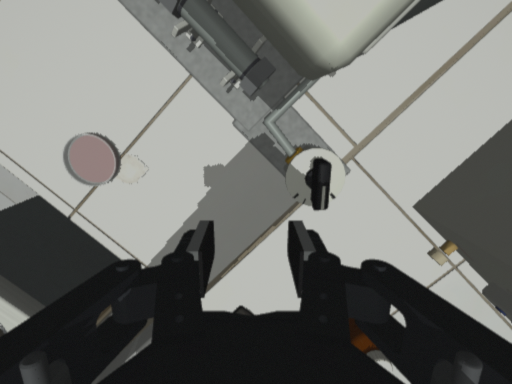

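View pics/v_top.png

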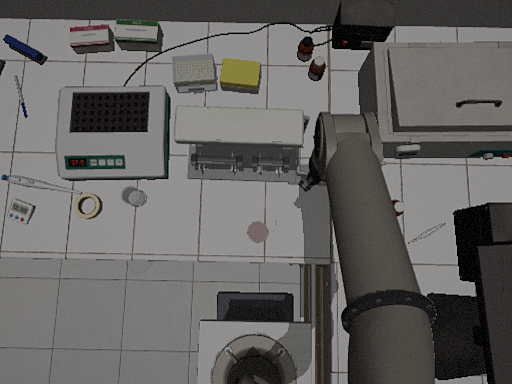

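The wrist view shows the handle at (320,183) at 45° on the dial. The top view shows both columns under the manifold at (215,160) and (272,162), with the dish and beaker in place and the bottle partly visible. Handing in.

```bash
python3 -c "
from bench import arm;print(arm.job_done())"
```

```text
the job is handed in; nothing more can be done
None
```

Both columns lie in their own V-rests and the air valve stands at about half open. I handed the job in at about 27.6 s of robot time; it reports no verdict.

- **Short column (right bay):** the wrist camera showed its axis at z ≈ 0.066 m against 0.065. Its middle was about 2 mm from the bay's middle along the stand.
- **Long column (left bay):** its axis was at z ≈ 0.065 m and its middle about 1 mm off.
- **Valve:** about 0.787 rad from both the tool angle at release and a wrist picture afterwards (target 0.785).
- **Bystanders:** the dish and beaker look unmoved in the last top view. The bottle is partly hidden by the arm there, so I could not fully check it, though the gripper stayed clear of it.
- **Contact at the end:** the gripper is open and clear of the stand, and the tool force is under 1 N. That reading would not show a link of the arm touching something; I judged that only from the picture.

Two readings did not agree cleanly:

- **Scene camera:** the last scene view put both axes 2–8 mm higher than the closer wrist views. It had only about 20 points per slice, so I trusted the wrist.
- **Joint 6:** it read 0.1693 rad once while backing out of the short bay, at its stated 0.17 limit to rounding. I moved it away at once.

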